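# Function check of a bench stop station

### The job

Check the stop station on the bench: push the winged mushroom button down until it latches and stays in by itself when you let go, then push one end of its wing round clockwise (seen from above) until the button pops out again, and only then push the small plain reset button beside it down all the way and let it come back. Do it all by pushing with the fingertips: the box stays standing where it is, nothing is picked up, and the things round it are left alone.

Things in the scene. Friction and masses are not known exactly. Their poses are not given: they have to be found in the camera images.
- station: loose grey cast box of about 1.5 kg on rubber feet, 100 (x) x 180 (y) x 56 mm (z). Origin: centre of its underside; z up. On its flat top stand the winged mushroom button at its (x, y) = (0, +40 mm) and the small plain reset button at (0, -52 mm). A capped cable gland sticks out 20 mm at its +y end
- stop_top (a point): middle of the top edge of the mushroom button's wing, on the vertical turning axis, 107 mm above the worktop when out; moves with the button. Round head 64 mm wide with an upright bar (the wing) across it, 60 mm long, 10 mm thick, standing 20 mm above the head's face. x axis along the wing, z up; at twist 0 the wing lies along the station's x axis
- stop_plunger (a joint): how far the mushroom button is pushed in, m: 0 out, 0.0073 latched in, 0.0095 hard stop. It must be pushed to 0.008 or more for the latch to catch, taking 5 to 9 N; let go, it stays at about 0.007. When released by twisting it springs up 7 mm, back to 0
- stop_head (a joint): twist of the mushroom button and its wing, rad, positive clockwise seen from above: 0 at rest, stop at 1.2. The latch lets go at about 0.4 to 0.45; a fingertip on the wing can hold the button down by friction a little longer. It turns lightly (1 to 3 N at the end of the wing) and springs back to 0 when let go
- reset_top (a point): centre of the flat top of the small plain push button (reset), 26 mm wide, 78 mm above the worktop, standing 10 mm proud of a fixed steel collar 42 mm wide; z up
- reset (a joint): how far the reset button is pushed in, m: 0 out, 0.006 fully in, about 5 N; it springs back
- vial: bystander: upright glass sample vial, 24 mm wide, 60 mm tall, origin at the centre of its underside; stands 9 to 13 cm from the middle of the station on its +x side
- weight: bystander: upright calibration weight with a knob, 27 mm wide, 42 mm tall, origin at the centre of its underside; stands 14 to 17 cm from the middle of the station beyond its +y end
- bottle: bystander: upright amber bottle, 51 mm wide, 101 mm tall, origin at the centre of its underside
- brush: bystander: flat brush lying along its y axis, 34 x 183 x 12 mm, origin at the centre of its underside
- resistor: bystander: small black boxed resistor with two terminals, 46 x 66 x 48 mm, origin at the centre of its underside
- clip_a: bystander: binder clip, 36 x 32 x 56 mm, origin at the centre of its underside
- spare_probe: bystander: test probe lying along its y axis, 28 x 105 x 24 mm, origin at the centre of its underside
Things that resemble listed ones, but are neither listed nor needed, are in the scene too. Several things have the shape of the station; the one meant has the colours described above.

How it is judged:
By the outcome, as a careful person would: the job done as asked, in the order asked, and still so for the second after the job is handed in, with the robot touching nothing.
It also fails if it takes over 45 s, if anything falls off the work surface, if the arm or the gripper's body presses on something with over 40 N, if the wrist force passes 120 N, or if a joint passes its speed limit or range.

### The arm

A 7-joint arm with a two-finger parallel gripper is mounted at the origin on a cart in front of the work surface, level with it; the furniture and walls round the work are solid. World frame = base frame: x ahead of the robot, y to its left, z up, the work surface at z = 0. Lengths are in m, angles in rad, forces in N, time in s.
With the tool pointing down it reaches from about 0.4 to 0.875 m from the base axis. Payload 4.4 kg.
Tool frame: the origin (TCP) lies midway between the tips of the shut fingers; the grasp point (between the pads) lies r.tcp_to_grasp behind it (r.tcp_to_grasp is the distance from the TCP to the grasp point, in m); z points along the fingers, y is the direction in which the jaws open and shut (so a half turn about z gives the same grasp; the last joint's range is limited). The gripper opens to 85 mm and grips with 20 to 120 N. Pads are 22 mm wide; open, the fingers measure 114 mm over their backs; the gripper's body (76 mm by 85 mm) begins 54 mm behind the grasp point. The pads swing forward as they close: fully open they stand 13 mm farther back than shut.
Start: joints at [-1.276, 0.628, 0.038, 1.517, -0.027, 0.996, -0.02], TCP at [0.229, 0.608, 0.231] pointing down, gripper open.
Joint ranges: [-3.06, 3.06], [-0.37, 2.12], [-1.25, 1.32], [0.18, 2.47], [-1.1, 4.24], [0.23, 1.98], [-2.94, 2.94]. Speed limits (rad/s): [2.57, 2.57, 3.14, 3.14, 3.14, 3.14, 3.14].

### API

Orientations are given as a unit quaternion [x, y, z, w].
In Python, from rig import r gives the robot as it stands.
- The arm moves only by the tool move_arm, never from a script. Its argument "motion" is text: rows parted by semicolons, each of 7 numbers parted by spaces: the closure, from 0 (fully open) to 1 (shut), then the shift along the world's x, y, z in m, then the turn, a rotation vector about the world's x, y, z in rad. In form: hand dx dy dz wx wy wz; .... A call has 1 to 20 rows; each row is the pose to reach, as a shift and turn from the pose commanded when the call began; what a row does not reach only later rows make up. A row lasts 1/12 s, in which the tool goes at most 41.7 mm and 7.16 degrees, less where a joint would pass 70% of its speed; a pose out of reach is approached as far as the arm can. A call with a gripper value outside its range is refused whole. The fingers move at their own pace and stop on an object; the grip force is fixed at half the most. Time passes only in rows, so rows that repeat a pose let the fingers close. It gives the time, the measured TCP pose, the force and the opening at its end, in the units of the state.
- r.observe(): the state, without advancing time (a new reading comes with each control period).
- r.capture(name): name is "scene" or "top" or "wrist"; returns a dict with "frame" (420x560x3 uint8, red, green, blue), "depth" (420x560 float32, m along the optical axis (not along the pixel's ray), 0 where there is no reading), "fx", "fy", "cx", "cy" (pixels), "origin" and "attitude" of the camera in the world. Camera axes: x right, y up, looking along -z (the intrinsics and any distortion apply to the point x, -y, -z); pixel columns grow to the right and rows downward; lengths in m; the calibration is good to about 2 mm. A picture is of the moment at which its call begins.
- r.job_done(): hands the job in, once; it reports no verdict.
The state is a dict: "time_s": time; "q": joint angles; "joint_vel": joint speeds; "tau": joint torques, N m; "tcp_pos": TCP position; "tcp_rot": TCP orientation; "ft_force": force on the tool from outside, world axes, zero at the start; "torque": the same for the moment, N m; "grip_width": finger opening in m.
Only numpy, scipy, OpenCV 4.12 (cv2) and the standard library are available. Lean on these libraries where they do the work, as an engineer would, in place of code of your own. Each camera call takes 0.05 s, during which the arm holds its last target. There are 200 camera calls.

## Working session

There is one attempt and no reset: what is moved stays moved. The work goes in short steps, Python scripts to look and compute and a tool call to move; the robot and the scene stay as the last step left them, time stands still between calls to the robot, and variables do not carry over. Pictures are saved under pics/ and viewed, about 8 in all and at most 12, crops included, and the job is handed in when it is done.

Besides the shell and the picture viewer there is one more tool, called after "Request:" as name(argument=value, ...) on one line, values as JSON. move_arm: Moves the arm, as the interface text tells. Its arguments: {"type":"object","properties":{"motion":{"type":"string"}},"required":["motion"]}

```bash
mkdir -p pics; cat > h.py <<'E'
import numpy as np,cv2
from rig import r
from scipy.spatial.transform import Rotation as R
def cap(n):
    c=r.capture(n); a=np.array(c["attitude"],float)
    c["R"]=a if a.shape==(3,3) else R.from_quat(a).as_matrix()
    c["o"]=np.array(c["origin"],float); return c
def save(c,f): cv2.imwrite("pics/"+f,c["frame"][:,:,::-1])
def ray(c,u,v): return c["R"]@np.array([(u-c["cx"])/c["fx"],-(v-c["cy"])/c["fy"],-1.])
def onz(c,u,v,z):
    d=ray(c,u,v); return c["o"]+d*(z-c["o"][2])/d[2]
def pts(c):
    v,u=np.mgrid[:420,:560]; d=c["depth"]
    p=np.stack([(u-c["cx"])/c["fx"]*d,-(v-c["cy"])/c["fy"]*d,-d],-1)
    return p@c["R"].T+c["o"]
E
python3 - <<'E'
from h import *
a=cap("top");b=cap("scene");save(a,"top0.png");save(b,"scene0.png")
import pickle;pickle.dump((a,b),open("c0.pkl","wb"))
print({k:a[k] for k in a if k not in("frame","depth")})
s=r.observe();print(s,r.tcp_to_grasp)
E
```

```text
{'fx': 498.6452465359358, 'fy': 498.6452465359358, 'cx': 274.46772264814797, 'cy': 208.84149728169575, 'origin': array([0.41359303, 0.04606638, 1.90292855]), 'attitude': array([ 0.02016063, -0.03087776, -0.70551206,  0.70773784]), 'R': array([[ 0.00259859,  0.99739013, -0.07215385],
       [-0.99988019,  0.00369256,  0.01503239],
       [ 0.01525959,  0.07210614,  0.99728023]]), 'o': array([0.41359303, 0.04606638, 1.90292855])}
{'time_s': 0.1, 'q': array([-1.27585533,  0.62929305,  0.03844517,  1.51830558, -0.02697813,
        0.9963165 , -0.02000933]), 'joint_vel': array([-0.00058056, -0.00130209,  0.00077867, -0.00321137,  0.00071554,
        0.00014492, -0.00083743]), 'tau': array([ 4.60285184e-03, -5.64540195e+01,  1.23052541e+00, -1.93974602e+01,
        1.11267608e-02,  5.41687521e-03,  3.28660299e-06]), 'tcp_pos': array([0.22919925, 0.60761793, 0.23044351]), 'tcp_rot': array([ 1.79393321e-01,  9.83777019e-01, -8.90956813e-04, -1.42087754e-04]), 'ft_force': array([-1.31246199,  0.07774753,  0.85604213]), 'torque': array([-0.02000017,  0.03244683,  0.04279248]), 'grip_width': 0.08563246222380817} 0.0187
```

View pics/top0.png

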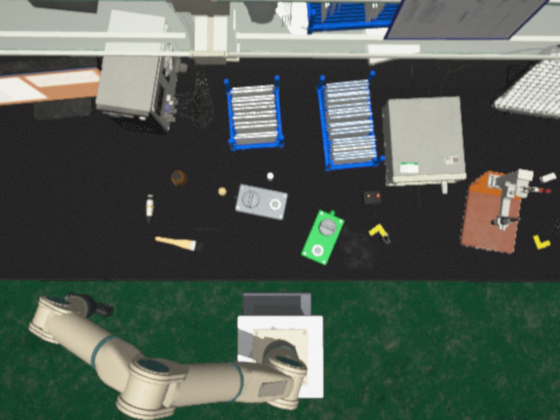

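View pics/scene0.png

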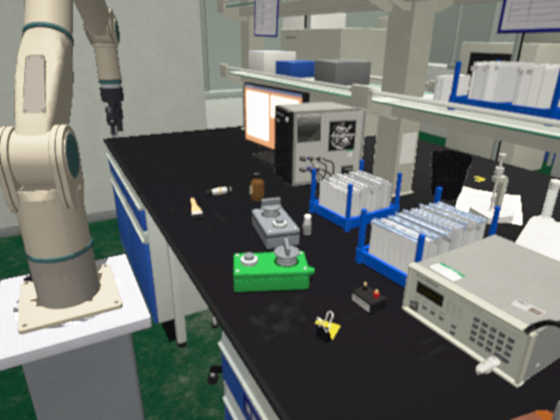

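Station candidates in the top view are the grey box at (262,202) and the green box at (323,237). The grey one fits: it has the grey colour, the weight at (222,191) is beyond its +y end, and the vial at (270,176) is on its +x side. I'll measure it and confirm in a crop.

```bash
python3 - <<'E'
from h import *
import pickle;a,b=pickle.load(open("c0.pkl","rb"))
for n,c,(x0,x1,y0,y1) in(("top",a,(210,300,160,230)),("scene",b,(240,330,190,260))):
    P=pts(c);m=np.zeros((420,560),bool);m[y0:y1,x0:x1]=1
    s=m&(P[...,2]>.045)&(P[...,2]<.066)&(P[...,0]<.62)
    k,lab,st,ce=cv2.connectedComponentsWithStats(s.astype(np.uint8));i=1+st[1:,4].argmax()
    box=m&(P[...,2]>.04)&(np.linalg.norm(P[...,:2]-P[lab==i][:,:2].mean(0),axis=-1)<.11)
    q=P[box][:,:2].astype(np.float32)
    print(n,cv2.minAreaRect(q),q.mean(0),np.median(P[lab==i][:,2]))
    h=box&(P[...,2]>.083);print("head",P[h].mean(0),cv2.minAreaRect(P[h][:,:2].astype(np.float32)),h.sum())
    w=box&(P[...,2]>.096);print("wing",P[w].mean(0),cv2.minAreaRect(P[w][:,:2].astype(np.float32)),w.sum(),P[w][:,2].max())
# by pixels
for nm,u,v,z in(("head",250,199,.087),("reset",276,204,.078),("vial",270,176,.06),("weight",222,191,.042)):print(nm,onz(a,u,v,z))
t=cv2.resize(a["frame"][160:230,205:305],None,fx=6,fy=6,interpolation=2);s=cv2.resize(b["frame"][190:260,240:330],None,fx=5,fy=5,interpolation=2)
cv2.imwrite("pics/crop.png",np.vstack([cv2.resize(t,(600,420)),])[:,:,::-1])
E
```

```text
top ((0.6021438241004944, 0.06428318470716476), (0.18162116408348083, 0.15387028455734253), 78.72064208984375) [0.5757188  0.06743668] 0.05682164527184019
head [0.58277464 0.10406305 0.09310248] ((0.5682928562164307, 0.07577231526374817), (0.13065248727798462, 0.05860675498843193), 64.09880065917969) 196
wing [0.58201876 0.10716161 0.10747044] ((0.5828712582588196, 0.10702886432409286), (0.051070816814899445, 0.03217191994190216), 20.4464168548584) 50 0.11778223979012781
scene ((0.6008329391479492, 0.05862591415643692), (0.17404885590076447, 0.15121079981327057), 78.38028717041016) [0.5712985  0.05316276] 0.05578769945819828
head [0.58183564 0.10279075 0.09369387] ((0.5819056630134583, 0.09460435807704926), (0.041833825409412384, 0.061520736664533615), 77.14532470703125) 202
wing [0.58298714 0.10723398 0.10261984] ((0.5831503868103027, 0.10801814496517181), (0.015124780125916004, 0.05734310671687126), 77.14532470703125) 78 0.10845226412602638
head [0.58070139 0.10820591 0.087     ]
reset [0.56347537 0.01297694 0.078     ]
vial [0.66946172 0.03524174 0.06      ]
weight [0.61450971 0.21474561 0.042     ]
```

View pics/crop.png

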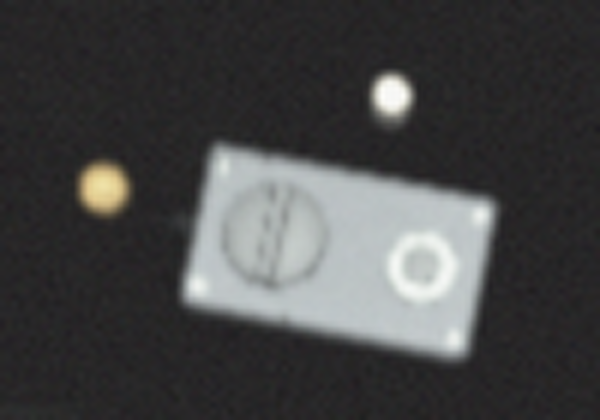

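The crop shows the grey station. The winged head is at crop (275,235), with its wing nearly along world x, and the collared reset is at (420,265). The vial is at (390,95) and the weight at (103,188). Station yaw is about -11°. I'll move above it with the fingers shut and the tool y axis along the station's y.

Request:
move_arm(motion="1 0.3 -0.548 0 0 0 0.18;1 0.3 -0.548 0 0 0 0.18;1 0.3 -0.548 0 0 0 0.18;1 0.3 -0.548 0 0 0 0.18;1 0.3 -0.548 0 0 0 0.18;1 0.3 -0.548 0 0 0 0.18;1 0.3 -0.548 0 0 0 0.18;1 0.3 -0.548 0 0 0 0.18;1 0.3 -0.548 0 0 0 0.18;1 0.3 -0.548 0 0 0 0.18;1 0.3 -0.548 0 0 0 0.18;1 0.3 -0.548 0 0 0 0.18;1 0.3 -0.548 0 0 0 0.18;1 0.3 -0.548 0 0 0 0.18;1 0.3 -0.548 0 0 0 0.18;1 0.3 -0.548 0 0 0 0.18;1 0.3 -0.548 0 0 0 0.18;1 0.3 -0.548 0 0 0 0.18;1 0.3 -0.548 0 0 0 0.18;1 0.3 -0.548 0 0 0 0.18")

```text
time_s: 1.77
tcp_pos: [0.5288, 0.0621, 0.2312]
tcp_rot: [0.089, 0.996, 0.0, -0.0]
ft_force: [0.6, -0.6, -0.1]
grip_width: 0.0002
```

```bash
python3 - <<'E'
from h import *
c=cap("wrist");save(c,"w1.png");print(c["o"],c["R"],c["fx"],c["cx"],c["cy"]);s=r.observe();print(s["tcp_pos"],R.from_quat(s["tcp_rot"]).as_matrix(),s["ft_force"],s["grip_width"],s["time_s"],s["q"])
import pickle;pickle.dump(c,open("w1.pkl","wb"))
P=pts(c);z=P[...,2]
for n,l,h in(("face",.083,.091),("wing",.101,.115),("all",.079,.12),("reset",.074,.082)):
    m=((z>l)&(z<h)&(P[...,0]>.5)&(P[...,0]<.64)&(P[...,1]>-.03)&(P[...,1]<.16)).astype(np.uint8)
    k,lab,st,ce=cv2.connectedComponentsWithStats(m)
    for i in range(1,k):
        if st[i,4]>60: q=P[lab==i];print(n,ce[i],st[i,4],q.mean(0),cv2.minAreaRect(q[:,:2].astype(np.float32)))
E
```

```text
[0.45686826 0.07490366 0.37230917] [[ 0.1775627  -0.94205636 -0.28460727]
 [ 0.984108    0.1704784   0.04968465]
 [ 0.00171365 -0.28890643  0.95735581]] 307.8043001012745 283.4701328877636 209.21664442341253
[0.52885203 0.06192127 0.23132808] [[-9.84231655e-01  1.76883779e-01 -4.20991475e-04]
 [ 1.76883537e-01  9.84231632e-01  5.55676173e-04]
 [ 5.12643228e-04  4.72447619e-04 -9.99999757e-01]] [-0.48715286 -0.33907319  0.19580667] -0.00023632644490552358 1.8167 [-0.18925262  0.46006615  0.02950541  1.84562989 -0.01847799  0.8364801
  1.24255032]
face [340.53272532 239.54935622] 1864 [0.58398547 0.11073851 0.08508805] ((0.5848645567893982, 0.11190333962440491), (0.059713225811719894, 0.058737050741910934), 80.30751037597656)
wing [345.18282989 247.48807631] 629 [0.58402018 0.11152101 0.10509744] ((0.5856683254241943, 0.11185730993747711), (0.010326175019145012, 0.059714123606681824), 78.75007629394531)
all [341.20492372 240.11962552] 2884 [0.58258106 0.11068548 0.08972173] ((0.5852769613265991, 0.11181380599737167), (0.061549291014671326, 0.06150127947330475), 33.900489807128906)
reset [326.90625 217.25   ] 64 [0.55955182 0.10086916 0.0806755 ] ((0.5602883696556091, 0.10080620646476746), (0.007514663506299257, 0.03928689286112785), 22.35178565979004)
reset [251.45601852 235.87268519] 432 [0.56719957 0.0219885  0.07651212] ((0.5675482749938965, 0.021915975958108902), (0.023885510861873627, 0.024861322715878487), 79.4410400390625)
```

View pics/w1.png

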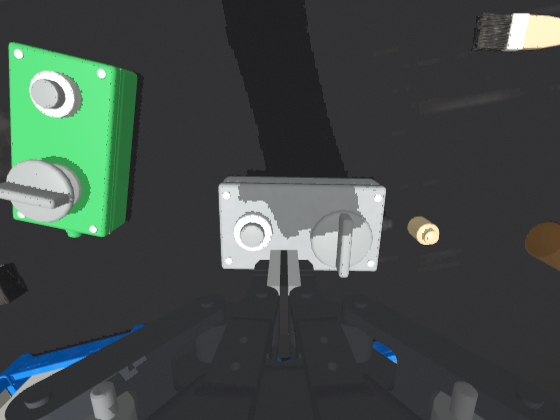

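The wrist view shows the grey station. Its wing is at (344,245), the reset at (252,235), and the weight at (424,231). The vial is hidden by the hand. Axis ≈ (0.584, 0.110), reset ≈ (0.567, 0.021), yaw -11°. Next I move above the wing.

Request:
move_arm(motion="1 0.055 0.049 -0.03 0 0 0;1 0.055 0.049 -0.06 0 0 0;1 0.055 0.049 -0.09 0 0 0;1 0.055 0.049 -0.108 0 0 0;1 0.055 0.049 -0.108 0 0 0;1 0.055 0.049 -0.108 0 0 0;1 0.055 0.049 -0.108 0 0 0;1 0.055 0.049 -0.108 0 0 0;1 0.055 0.049 -0.108 0 0 0")

```text
time_s: 2.57
tcp_pos: [0.5855, 0.1092, 0.1254]
tcp_rot: [0.09, 0.996, 0.001, 0.002]
ft_force: [-1.0, 0.2, 0.6]
grip_width: 0.0001
```

```bash
python3 - <<'E'
from h import *
c=cap("wrist");save(c,"w2.png");s=r.observe();print(s["tcp_pos"],s["ft_force"])
cv2.imwrite("pics/w2c.png",cv2.resize(c["frame"][140:360,180:460],None,fx=2.5,fy=2.5)[:,:,::-1])
E
```

```text
[0.58537809 0.10912718 0.12513359] [ 0.34900156  0.03168853 -0.59875177]
```

View pics/w2c.png

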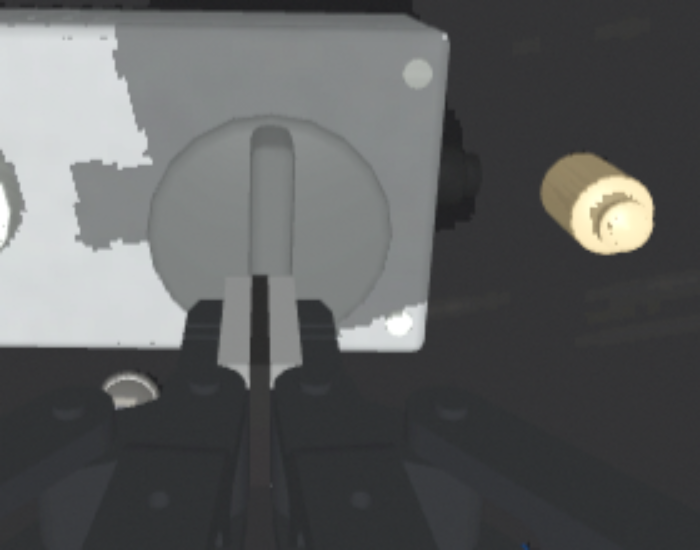

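The tips are over the middle of the wing, lined up within about 2 mm. Now I press down.

Request:
move_arm(motion="1 0 0.002 -0.006 0 0 0;1 0 0.002 -0.012 0 0 0;1 0 0.002 -0.018 0 0 0;1 0 0.002 -0.021 0 0 0;1 0 0.002 -0.023 0 0 0;1 0 0.002 -0.023 0 0 0")

```text
time_s: 3.12
tcp_pos: [0.5846, 0.1114, 0.1001]
tcp_rot: [0.09, 0.996, 0.0, 0.0]
ft_force: [-0.1, -0.1, 3.0]
grip_width: 0.0
```

Request:
move_arm(motion="1 0 0 -0.002 0 0 0;1 0 0 -0.002 0 0 0;1 0 0 -0.003 0 0 0;1 0 0 -0.003 0 0 0")

```text
time_s: 3.45
tcp_pos: [0.5847, 0.1115, 0.0977]
tcp_rot: [0.09, 0.996, 0.0, 0.0]
ft_force: [-0.9, 0.9, 7.7]
grip_width: -0.0004
```

Request:
move_arm(motion="1 0 0 -0.001 0 0 0;1 0 0 -0.001 0 0 0;1 0 0 -0.002 0 0 0;1 0 0 -0.002 0 0 0")

```text
time_s: 3.78
tcp_pos: [0.5849, 0.1115, 0.0974]
tcp_rot: [0.09, 0.996, 0.0, 0.001]
ft_force: [-3.6, -0.8, 19.0]
grip_width: 0.0
```

The force jumped to 19 N with no further travel, so this is the hard stop. I'll lift off, go beside the near end of the wing on its -y side, and check the latch.

Request:
move_arm(motion="1 0 0 0.02 0 0 0;1 0 0 0.035 0 0 0;1 -0.035 -0.017 0.035 0 0 0;1 -0.035 -0.017 0.035 0 0 0;1 -0.035 -0.017 0.035 0 0 0;1 -0.035 -0.017 0.035 0 0 0;1 -0.035 -0.017 0.035 0 0 0")

```text
time_s: 4.37
tcp_pos: [0.5505, 0.0946, 0.1301]
tcp_rot: [0.09, 0.996, 0.0, 0.0]
ft_force: [0.6, 0.7, 1.3]
grip_width: -0.0002
```

```bash
cat > st.py <<'E'
from h import *
import sys
c=cap("wrist");s=r.observe();print(s["tcp_pos"],s["ft_force"])
P=pts(c);z=P[...,2];D=np.hypot(P[...,0]-.5848,P[...,1]-.1115)
m=((z>.092)&(z<.113)&(D<.032)&(np.hypot(P[...,0]-s["tcp_pos"][0],P[...,1]-s["tcp_pos"][1])>.016))
f=(z>.07)&(z<.092)&(D<.031);t=m&(z>np.percentile(z[m],50)-.003) if m.any() else m
print("wing z",np.median(z[t]) if m.any() else None,m.sum(),cv2.minAreaRect(P[m][:,:2].astype(np.float32)) if m.sum()>5 else "","face z",np.median(z[f]))
b=(z>.05)&(z<.064)&(abs(P[...,0]-.57)<.1);print("box z",np.median(z[b]))
g=(z>.073)&(z<.082)&(np.hypot(P[...,0]-.567,P[...,1]-.021)<.016);print("reset",P[g].mean(0),g.sum())
cv2.imwrite("pics/"+sys.argv[1],cv2.resize(c["frame"][110:360,180:460],None,fx=2.4,fy=2.4)[:,:,::-1])
E
python3 st.py w3.png
```

```text
[0.55045163 0.0947009  0.13008255] [ 1.03465647  0.1072919  -0.3822415 ]
wing z 0.09810864964723276 736 ((0.5755704641342163, 0.11374116688966751), (0.01009937934577465, 0.040067173540592194), 78.90161895751953) face z 0.07757416376697324
box z 0.054566510931984766
reset [0.566643   0.02263683 0.07625659] 945
```

View pics/w3.png

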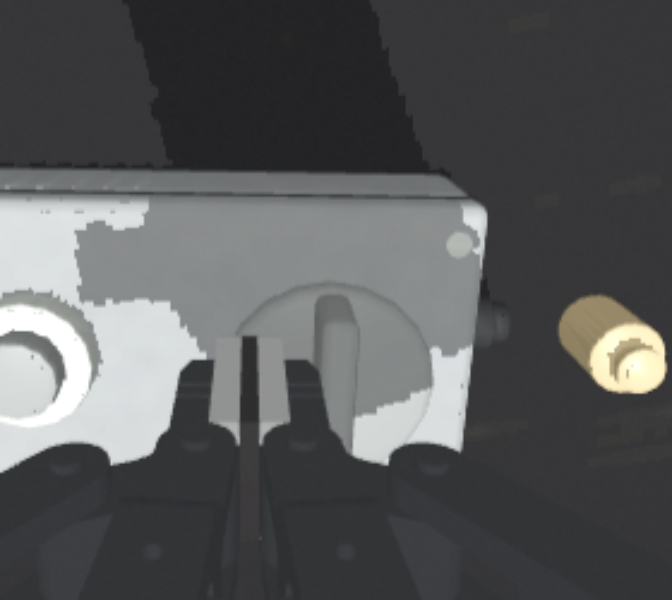

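The face dropped from z 0.085 to 0.0776 (7.5 mm), so the button is latched in on its own. The wing is at (335,370) with its near end at (335,300), and the fingers are beside it at (250,370) on the -y side. Now I go down beside the wing.

Request:
move_arm(motion="1 0 0 -0.015 0 0 0;1 0 0 -0.03 0 0 0;1 0 0 -0.039 0 0 0;1 0 0 -0.039 0 0 0;1 0 0 -0.039 0 0 0;1 0.001 0.004 -0.039 0 0 0;1 0.002 0.008 -0.039 0 0 0;1 0.003 0.011 -0.039 0 0 0;1 0.003 0.011 -0.039 0 0 0")

```text
time_s: 5.17
tcp_pos: [0.5526, 0.1061, 0.0918]
tcp_rot: [0.09, 0.996, 0.0, 0.0]
ft_force: [-1.4, -1.5, 1.4]
grip_width: 0.0001
```

Request:
move_arm(motion="1 0.001 0.003 0 0 0 0;1 0.001 0.006 0 0 0 0;1 0.002 0.009 0 0 0 0;1 0.004 0.012 0 0 0 0;1 0.004 0.012 0 0 0 0")

```text
time_s: 5.58
tcp_pos: [0.5571, 0.1182, 0.0913]
tcp_rot: [0.09, 0.996, 0.0, 0.0]
ft_force: [-0.3, -2.1, 0.7]
grip_width: -0.0003
```

```bash
python3 st.py w4.png
```

```text
[0.55671394 0.11783222 0.09125432] [-1.06972439 -1.56121399  1.63067266]
wing z 0.1045726773197689 202 ((0.579957902431488, 0.12331289052963257), (0.008510777726769447, 0.0362648144364357), 43.36600112915039) face z 0.08357675939751268
box z 0.054534543313744466
reset [0.56638323 0.0230776  0.07617598] 1377
```

View pics/w4.png

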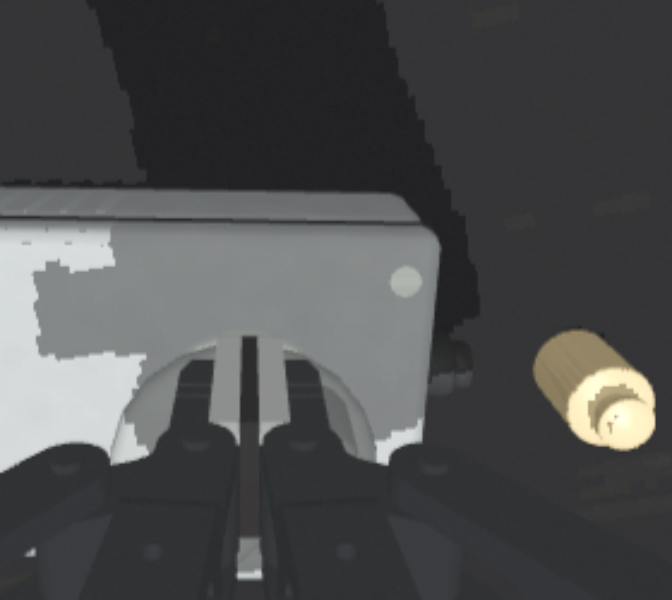

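The wing is turned about 36° (0.62 rad). The face is back at 0.0836 and the wing top at 0.1046, so the button has popped out. I'll back off, lift, and go above the reset.

Request:
move_arm(motion="1 -0.003 -0.012 0 0 0 0;1 -0.006 -0.026 0 0 0 0;1 -0.006 -0.026 0.02 0 0 0;1 -0.006 -0.026 0.045 0 0 0;1 0 -0.06 0.045 0 0 0;1 0.01 -0.097 0.045 0 0 0;1 0.01 -0.097 0.045 0 0 0;1 0.01 -0.097 0.045 0 0 0;1 0.01 -0.097 0.01 0 0 0;1 0.01 -0.097 0.01 0 0 0;1 0.01 -0.097 0.01 0 0 0;1 0.01 -0.097 0.01 0 0 0")

```text
time_s: 6.63
tcp_pos: [0.5663, 0.0209, 0.1017]
tcp_rot: [0.09, 0.996, 0.0, -0.0]
ft_force: [0.6, 0.0, 0.0]
grip_width: 0.0001
```

```bash
python3 st.py w5.png
```

```text
[0.56684461 0.02086282 0.10223988] [ 0.0171243  -0.1634932   0.20277535]
wing z 0.10515576308304289 3552 ((0.5853858590126038, 0.11105776578187943), (0.01078063901513815, 0.06034623831510544), 78.47996520996094) face z 0.08475793112881494
box z 0.054536282317623364
reset [0.56333543 0.02262396 0.0761937 ] 912
```

View pics/w5.png

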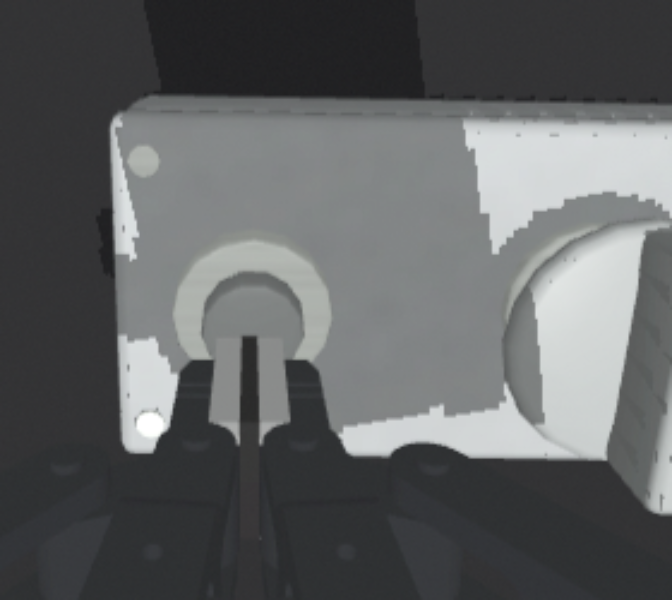

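The button is out (face 0.0848) with the wing back at twist 0. The tips at (250,340) are centred on the reset at (253,315). Now I press the reset.

Request:
move_arm(motion="1 0 0 -0.01 0 0 0;1 0 0 -0.018 0 0 0;1 0 0 -0.023 0 0 0;1 0 0 -0.026 0 0 0;1 0 0 -0.029 0 0 0;1 0 0 -0.03 0 0 0;1 0 0 -0.03 0 0 0")

```text
time_s: 7.27
tcp_pos: [0.5662, 0.0204, 0.0721]
tcp_rot: [0.09, 0.996, 0.0, -0.0]
ft_force: [-2.9, 1.1, 8.3]
grip_width: -0.0003
```

Request:
move_arm(motion="1 0 0 -0.001 0 0 0;1 0 0 -0.002 0 0 0;1 0 0 -0.002 0 0 0;1 0 0 -0.002 0 0 0")

```text
time_s: 7.6
tcp_pos: [0.5663, 0.0203, 0.0718]
tcp_rot: [0.09, 0.996, 0.0, 0.0]
ft_force: [-5.4, -0.7, 23.3]
grip_width: -0.0
```

The force reached 23 N at z 0.0718, so the reset is on its stop. I'll lift away and check.

Request:
move_arm(motion="1 0 0 0.03 0 0 0;1 0 0 0.07 0 0 0;1 -0.04 0 0.11 0 0 0;1 -0.04 0 0.15 0 0 0;1 -0.04 0 0.16 0 0 0;1 -0.04 0.04 0.16 0 0 0;1 -0.04 0.04 0.16 0 0 0;1 -0.04 0.04 0.16 0 0 0;1 -0.04 0.04 0.16 0 0 0")

```text
time_s: 8.35
tcp_pos: [0.5262, 0.0601, 0.2291]
tcp_rot: [0.09, 0.996, -0.0, -0.0]
ft_force: [0.0, 0.5, -1.0]
grip_width: 0.0005
```

```bash
python3 st.py w6.png; python3 - <<'E'
from h import *
import pickle
a0,b0=pickle.load(open("c0.pkl","rb"));b=cap("scene")
d=cv2.absdiff(b["frame"],b0["frame"]).max(-1);save(b,"scene1.png");print((d[150:350,180:420]>40).sum())
c=cap("wrist");P=pts(c);z=P[...,2]
m=((z>.079)&(z<.12)&(np.hypot(P[...,0]-.585,P[...,1]-.111)<.04));print("head",cv2.minAreaRect(P[m][:,:2].astype(np.float32)))
E
```

```text
[0.52616951 0.05935521 0.22890697] [-0.14119166  0.45508685 -0.06273351]
wing z 0.10537596300026497 773 ((0.5857559442520142, 0.11182422935962677), (0.010525062680244446, 0.06031004711985588), 78.71024322509766) face z 0.08489002656681827
box z 0.054618574394061814
reset [0.56702454 0.02205217 0.07634689] 447
263
head ((0.5850180387496948, 0.11188279092311859), (0.06166635826230049, 0.06058552861213684), 82.92449188232422)
```

View pics/scene1.png

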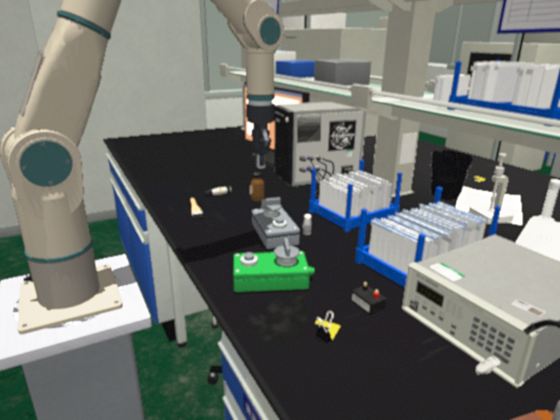

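The final scene view shows the station at (275,225), the vial at (308,223) and the other things where they were, with the hand clear at (260,160). The head and reset are both out and the box hasn't shifted.

```bash
python3 -c "
from rig import r
print(r.job_done())"
```

```text
the job is handed in; nothing more can be done
None
```

The stop station check is done in the order you asked, and I've handed the job in at about 8.5 s on the robot's clock, well inside the 45 s.

- **Latch:** I pushed the mushroom button down to its hard stop (19 N). After I lifted off it stayed in by itself, with its face about 7.5 mm lower than before.
- **Twist release:** I pushed the near end of the wing clockwise by about 0.62 rad and the button popped out. Once I let go, the wing sprang back to rest (twist 0).
- **Reset:** I then pushed the reset button all the way in (z 0.0718, 23 N) and it came back to its original height.

**Last checks:** The mushroom button and reset were both out. The station was within about 0.5 mm of where it started, and the hand was clear with no contact force. In the final scene view the other things looked where they had been. I compared the bystanders by eye and did not measure each one again.

**Disagreement:** The wrist camera and the fixed cameras placed the button about 4 mm apart, so I started from the average. The wrist view above the wing then showed the fingers about 2 mm off, which I corrected before pressing.

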